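# Open the microhaematocrit centrifuge after a spin

## Robot

A 7-joint arm with a two-finger parallel gripper is mounted at the origin on the work surface. World frame = base frame: x ahead of the robot, y to its left, z up, the work surface at z = 0. Lengths are in mm, angles in rad, forces in N, time in s.
With the tool pointing down it reaches from about 350 to 900 mm from the base axis. Payload 19.9 kg.
Tool frame: the origin (TCP) lies at the very end of the fingers, on their centre line; the grasp point (between the pads) lies 19 mm behind it; z points along the fingers, y is the line along which they close (so a half turn about z gives the same grasp; the last joint's range is limited). The gripper opens to 85 mm and grips with 20 to 120 N. Pads are 22 mm wide; open, the fingers measure 114 mm over their backs; the gripper's body (76 mm by 85 mm) begins 54 mm behind the grasp point. The pads swing forward as they close: fully open they stand 13 mm farther back than shut.
Start: joints at [-1.264, 0.417, -0.01, 1.614, 0.005, 1.111, -0.053], TCP at [213.008, 587.562, 231.26] pointing down, gripper open.
Joint ranges: [-2.81, 2.81], [-0.39, 2.02], [-1.27, 1.25], [0.06, 2.57], [-1.19, 4.33], [0.19, 2], [-2.82, 2.82]. Speed limits (rad/s): [1.89, 1.89, 2.39, 2.39, 3.01, 3.01, 3.01].

## Interface

Orientations are given as a unit quaternion [w, x, y, z].
In Python, from rig import r, jaws, kin, cams gives the robot as it stands. Calls block until the motion is done:
- r.move_ptp(position, orientation): joint-space move of the TCP to a pose.
- r.move_straight(position, ori=None, max_speed=150): straight line of the TCP; ori=None keeps the orientation; max_speed is the mean speed in mm/s.
- r.move_joints(angles): joint-space move.
- jaws.gripper_to(opening): finger opening in mm; the grip force is fixed at half the most; returns when the fingers have stopped.
- r.sleep(seconds).
- kin.ik(position, orientation): joint angles nearest the present ones, or None.
- cams.snapshot(name): name is "side" or "top"; returns a dict with "pixels" (420x560x3 uint8, blue, green, red), "z_map" (420x560 float32, mm along the optical axis (not along the pixel's ray), 0 where there is no reading), "intrinsics" (3x3 intrinsics, pixels), "dist_coeffs" ([k1, k2, p1, p2, k3] as OpenCV has them; the pictures are not rectified), "pose" (4x4, takes a point from camera to world coordinates). Camera axes: x right, y down, z forward; pixel columns grow to the right and rows downward; lengths in mm; the calibration is good to about 2 mm. A picture is of the moment at which its call begins.
A pose or a line that the arm cannot do raises r.MotionError and nothing moves.
- r.sign_off(): hands the job in; it is judged then, once.
Readings, each from a call of its own:
- r.current_clock(): time.
- r.current_joints(): joint angles.
- r.current_dq(): joint speeds.
- r.current_effort(): joint torques, N m.
- r.current_position(): TCP position.
- r.current_ee_rot(): TCP orientation.
- r.current_wrist_force(): force on the tool from outside, world axes, zero at the start.
- r.current_torque(): the same for the moment, N m.
- r.current_finger_gap(): finger opening in mm.
- r.current_grasp_force(): force on a finger pad.
Only numpy, scipy, OpenCV 4.12 (cv2) and the standard library are available. Lean on these libraries where they do the work, as an engineer would, in place of code of your own. Each camera call takes 0.05 s, during which the arm holds its last target. There are 200 camera calls.

## Task

The spin is finished: open the small centrifuge so that its capillaries can be read. Press the blue release tab at its front until the lid springs up by itself to its half-open position, take the finger off the tab, then push the lid's front edge back gently until the lid leans fully open on its stop. This is fingertip work: grip and lift nothing, keep off the rotor, and leave everything else on the bench where it stands.

Things in the scene. Friction and masses are not known exactly. Their poses are not given: they have to be found in the camera images.
- centrifuge: compact microhaematocrit centrifuge, held on the bench by suction feet: cream box 250 deep (x) x 190 wide (y), flat deck 105 above the bench, lower sloping control fascia along the front. Origin: centre of its underside; -x is its front (tab side, towards the robot), +x its back (lid hinge), z up.
- tab_pad (a point): where to press the blue release tab: centre of its paddle's top face, 100 above the bench, 114 in front of the centrifuge's origin. Paddle 44 wide (y), 36 deep clear of its upright hook, over 12 above the fascia. Its axis (along y) lies 34 behind this point and 10 below, so the point moves nearly straight down, at most 11. The shut lid's front edge is 39 behind it. Frame turns with the tab.
- tab (a joint): turn of the release tab, rad: 0 at rest, 0.32 fully down on its stop. The hook lets the lid go at about 0.2 (7 mm down at tab_pad, about 4 N; fully down takes about 6 N). A spring brings it back to 0 when let go.
- lid (a joint): lid angle, rad: 0 shut and latched, about 1.05 half open (where its spring lifter leaves it, within 1 s), 1.80 fully open on its stop, leaning back past upright. Between 1.05 and about 1.4 it sinks softly back to half open when let go; beyond 1.55 it falls softly open. Damped hinge: pushing its edge slowly along its arc takes under 3 N.
- lid_edge (a point): middle of the lower front edge of the lid (grey frame, smoked window, 170 wide, 160 from hinge to this edge, 16 thick; shut, it lies on the deck). A catch tongue 36 wide, 4.5 thick stands out 8 in front of it here. Frame turns with the lid: -x from the hinge to this edge, z out of the upper face. Half open, this point is about 247 above the bench; it rises to 268 as the lid comes upright.
- lid_hinge (a point): middle of the lid's hinge axis (axis along the centrifuge's y), 85 behind the centrifuge's origin and 108 above the bench. The frame turns with the lid.
- rotor: aluminium capillary rotor, 122 across, in the bowl under the lid, top of its hub 88 above the bench; not to be touched. Origin: centre of its underside.
- reagent_bottle: amber bottle, 84 across, 185 tall, beside the centrifuge. Origin: centre of underside, as for all that follow.
- beaker: open steel beaker, 84 across, 85 tall, beside the centrifuge.
- dropper_red: white dropper bottle with red cap, 36 across, 78 tall, near the front of the centrifuge.
- dropper_grey: the same with a grey cap and a label, also near the front.
- tube_rack: white rack of blood tubes with purple caps, 150 (its x) x 52 x 91 tall, beside the centrifuge.
- sealing_tray: white capillary sealing tray, 50 (its x) x 100 x 12, off the front corner of the centrifuge.
- capillary_vial: clear vial with blue cap, 28 across, 82 tall.

How it is judged:
By the outcome, as a careful person would: the job done as asked, in the order asked, and still so for the second after the job is handed in, with the robot touching nothing.
It also fails if it takes over 40 s, if anything falls off the work surface, if the arm or the gripper's body presses on something with over 40 N, if the wrist force passes 120 N, or if a joint passes its speed limit or range.

## Working session

There is one attempt and no reset: what is moved stays moved. The work goes in short steps, each a Python script; the robot and the scene stay as the last script left them, time stands still between calls to the robot, and variables do not carry over. Pictures are saved under pics/ and viewed, at most 10 in all, crops included, and the job is handed in when it is done.

```bash
ls; mkdir -p pics
python3 - <<'E'
from rig import r,jaws,kin,cams
import cv2,numpy as np
for n in("side","top"):
    s=cams.snapshot(n); cv2.imwrite(f"pics/{n}0.png",s["pixels"]); np.savez(f"{n}0.npz",**s)
    print(n,s["intrinsics"].tolist(),s["dist_coeffs"],s["pose"].round(3).tolist(),(s["z_map"]>0).mean())
print(r.current_clock(),r.current_ee_rot(),r.current_finger_gap())
E
```

```text
pics
side [[384.6247013018423, 0.0, 284.96496706042126], [0.0, 384.6247013018423, 213.11974831529486], [0.0, 0.0, 1.0]] [-0.06683113  0.          0.          0.          0.        ] [[-0.685, -0.444, 0.578, 76.057], [-0.729, 0.408, -0.55, 459.753], [0.008, -0.797, -0.603, 570.243], [0.0, 0.0, 0.0, 1.0]] 0.9956845238095238
top [[539.9427403466475, 0.0, 278.0099530859778], [0.0, 539.9427403466475, 210.04403829160245], [0.0, 0.0, 1.0]] [-0.14413025  0.          0.          0.          0.        ] [[0.002, -0.989, 0.148, 351.731], [-1.0, 0.001, 0.017, 18.514], [-0.017, -0.148, -0.989, 1318.506], [0.0, 0.0, 0.0, 1.0]] 0.9960671768707483
0.1 [-5.84514307e-05  1.73002193e-01  9.84921305e-01 -5.11242953e-04] 85.0936165809379
```

View pics/side0.png

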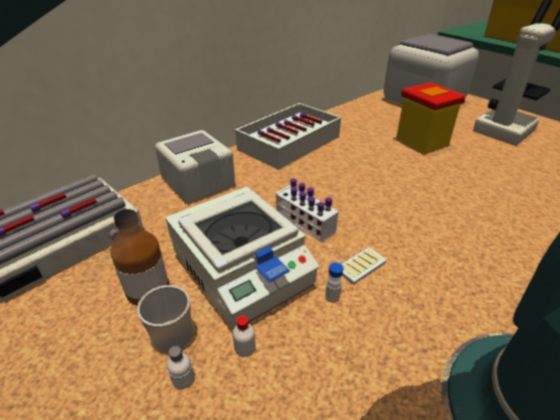

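View pics/top0.png

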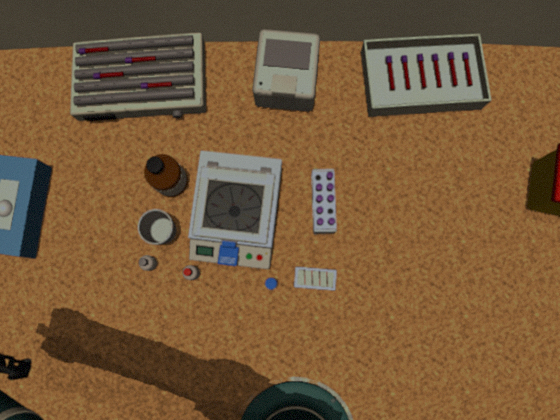

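The side view shows the centrifuge with its blue tab at about (270,265). In the top view the tab is at (228,254), the lid spans (195..282, 155..245), the red dropper is at (190,272) and the vial at (271,283). Next I measure the pose.

```bash
cat > h.py <<'E'
import numpy as np,cv2
def cloud(s):
    K,d,z,T=s["intrinsics"],s["dist_coeffs"],s["z_map"],s["pose"]
    v,u=np.mgrid[:420,:560]; p=np.stack([u,v],-1).reshape(-1,1,2).astype(np.float64)
    n=cv2.undistortPoints(p,K,d).reshape(420,560,2)
    P=np.dstack([n[...,0]*z,n[...,1]*z,z])
    return P@T[:3,:3].T+T[:3,3]
def blue(s):
    h=cv2.cvtColor(s["pixels"],cv2.COLOR_BGR2HSV)
    return cv2.inRange(h,(105,130,70),(128,255,255))>0
E
python3 - <<'E'
import numpy as np,cv2
from h import *
for n,box in(("top",(215,240,242,268)),("side",(250,245,292,282))):
    s=np.load(f"{n}0.npz"); W=cloud(s); m=blue(s); b=np.zeros_like(m); b[box[1]:box[3],box[0]:box[2]]=1
    P=W[m&b]; print(n,len(P)); 
    z=P[:,2]; print(np.percentile(z,[5,25,50,75,95]).round(1))
    q=P[(z>92)&(z<106)]; print("paddle",len(q),np.percentile(q,[2,50,98],axis=0).round(1).tolist(), cv2.minAreaRect(q[:,:2].astype(np.float32)))
    if n=="top":
        b[:]=0;b[148:272,184:288]=1
        for lo,hi in((50,135),(98,135),(110,135)):
            q=W[b&(W[...,2]>lo)&(W[...,2]<hi)]; print(lo,len(q),cv2.minAreaRect(q[:,:2].astype(np.float32)))
        for nm,(u,v) in dict(red=(190,271),vial=(271,283),grey=(147,262)).items():
            print(nm,W[v-2:v+3,u-2:u+3].reshape(-1,3).mean(0).round())
E
```

```text
top 301
[ 96.6  98.7 101.  103.8 120.3]
paddle 238 [[411.5, 132.8, 95.5], [436.4, 153.0, 100.0], [451.9, 173.6, 104.4]] ((431.697021484375, 153.1543426513672), (42.11186218261719, 41.10392379760742), 82.91018676757812)
50 9199 ((536.865966796875, 148.0900115966797), (276.6227111816406, 235.73086547851562), 1.5631831884384155)
98 7643 ((537.4392700195312, 141.23512268066406), (191.6119384765625, 255.11473083496094), 83.3489761352539)
110 5516 ((556.2376708984375, 138.41419982910156), (186.92092895507812, 211.7870635986328), 82.70004272460938)
red [396. 244.  72.]
vial [369.  56.  82.]
grey [417. 348.  65.]
side 458
[ 98.4  99.5 100.2 104.  118.9]
paddle 347 [[407.6, 133.2, 97.8], [434.6, 155.5, 99.8], [449.3, 174.9, 104.0]] ((432.1556701660156, 153.46315002441406), (40.84318542480469, 49.84089660644531), 83.55035400390625)
```

```bash
cat >> h.py <<'E'
from scipy.spatial.transform import Rotation as R
O=np.array([541,140.8]); yaw=-.122
u=np.array([np.cos(yaw),np.sin(yaw)]); v=np.array([-u[1],u[0]])
def W(x,y,z): return np.array([*(O+x*u+y*v),z])          # centrifuge -> world
def quat(t,s=1):                                          # tool leaning towards the robot by t
    z=np.array([*(np.sin(t)*u),-np.cos(t)]); y=np.array([*(s*v),0]); x=np.cross(y,z)
    return R.from_matrix(np.c_[x,y,z]).as_quat(scalar_first=True)
def tcp(cx,cz,t):                                         # TCP putting the tip's lower near corner at cx,cz
    return W(cx+11*np.cos(t),0,cz+11*np.sin(t))
E
python3 - <<'E'
from rig import r,jaws,kin,cams
from h import *
for t in(.35,.52,.65):
  for s in(1,-1):
    q=quat(t,s)
    print(t,s,[None if (k:=kin.ik(p,q)) is None else np.round(k,2).tolist() for p in(tcp(-121,150,t),tcp(-121,87,t),W(-60,0,230),W(120,0,250))])
E
```

```text
0.35 1 [[-0.85, 0.09, 0.3, 2.31, 0.4, 0.5, 0.57], [-0.83, 0.24, 0.3, 2.36, 0.49, 0.31, 0.45], [-0.82, 0.04, 0.35, 2.15, 0.29, 0.68, 0.78], [-0.57, 0.33, 0.34, 1.76, 0.03, 0.74, 1.16]]
0.35 -1 [[-1.01, 0.1, 0.48, 2.32, 0.37, 0.49, -2.54], [-1.09, 0.27, 0.59, 2.36, 0.23, 0.28, -2.44], [-0.91, 0.04, 0.44, 2.15, 0.28, 0.68, -2.35], [-0.81, 0.38, 0.65, 1.77, -0.16, 0.74, -1.83]]
0.52 1 [[-0.95, 0.06, 0.31, 2.41, 0.89, 0.43, 0.03], [-1.06, 0.25, 0.45, 2.46, 1.27, 0.26, -0.41], [-0.91, -0.01, 0.36, 2.25, 0.62, 0.56, 0.42], [-0.63, 0.28, 0.35, 1.89, 0.23, 0.53, 0.96]]
0.52 -1 [None, [0.33, 0.43, -1.08, 2.42, 1.51, 0.72, 2.63], [-0.67, -0.0, 0.12, 2.25, 0.62, 0.56, -2.72], [-0.72, 0.29, 0.46, 1.89, 0.17, 0.52, -2.13]]
0.65 1 [[-1.02, 0.07, 0.31, 2.48, 1.31, 0.47, -0.44], [-1.16, 0.28, 0.48, 2.52, 1.8, 0.35, -1.01], [-0.96, -0.03, 0.35, 2.33, 0.97, 0.53, 0.05], [-0.72, 0.26, 0.41, 1.98, 0.5, 0.38, 0.68]]
0.65 -1 [[0.32, 0.17, -1.09, 2.45, 1.4, 0.63, 2.66], [-1.36, 0.32, 0.7, 2.53, 1.87, 0.28, 2.04], None, [-0.56, 0.24, 0.22, 1.98, 0.62, 0.41, -2.56]]
```

Run:
```python
from rig import r,jaws,kin,cams
from h import *
t=.4;q=quat(t)
jaws.gripper_to(0)
r.move_ptp(tcp(-123,200,t),q)
r.move_straight(tcp(-123,108,t),max_speed=80)
print(r.current_clock(),r.current_position().round(1) if hasattr(r.current_position(),'round') else r.current_position(),r.current_wrist_force(),r.current_finger_gap())
s=cams.snapshot("side");np.savez("side1.npz",**s)
a=s["pixels"][170:320,180:380]; b=cams.snapshot("top")["pixels"][180:330,150:350]
cv2.imwrite("pics/c1.png",cv2.resize(np.hstack([a,b]),None,fx=2,fy=2,interpolation=cv2.INTER_CUBIC))
```

```text
3.9167 [429.1 154.7 112.6] [ 0.37803954 -0.25360529 -0.26788365] -0.14879800096946752
```

View pics/c1.png

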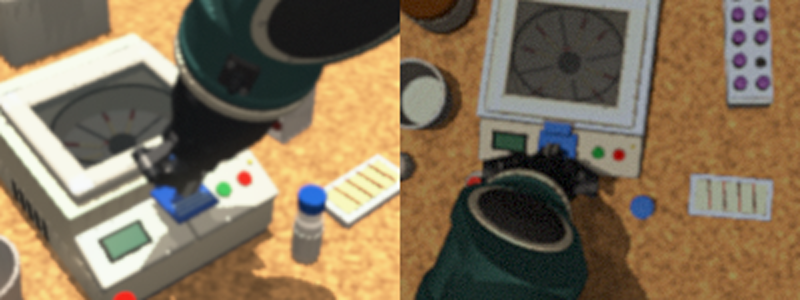

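The left (side) crop shows the closed fingertips just over the blue paddle at about (187,190). The right (top) crop shows them at (555,150), centred on the paddle, with the vial and the red dropper clear. Now I press, watching the force.

Run:
```python
from rig import r,jaws,kin,cams
from h import *
t=.4
def lid(s):   # highest points over the centrifuge in front of the hinge
    C=cloud(s); d=C[...,:2]-O; x=d@u; y=d@v
    m=(abs(y)<80)&(x>-60)&(x<150)&(C[...,2]>60); return np.percentile(C[...,2][m],98)
z0=lid(cams.snapshot("top")); print("lid z",z0)
for cz in np.arange(104,84,-2.):
    r.move_straight(tcp(-123,cz,t),max_speed=20)
    f=np.array(r.current_wrist_force()); zl=lid(cams.snapshot("top"))
    print(cz,r.current_clock(),f.round(1),zl.round())
    if zl>z0+40 or f[2]>12: break
s=cams.snapshot("side");cv2.imwrite("pics/c2.png",s["pixels"])
```

```text
lid z 126.57291108983347
104.0 4.4667 [-0.7  0.4 -0.5] 127.0
102.0 4.7667 [-0.6 -0.4  0.4] 127.0
100.0 5.0667 [ 0.2 -0.6 -0.2] 127.0
98.0 5.3667 [-1.2  0.1  1.5] 127.0
96.0 5.6667 [-1.   0.6  2.7] 127.0
94.0 5.9667 [-1.7  1.2  2.5] 126.0
92.0 6.2667 [-3.1  1.1  4.2] 153.0
90.0 6.5667 [-2.7  1.1  5.4] 228.0
```

View pics/c2.png

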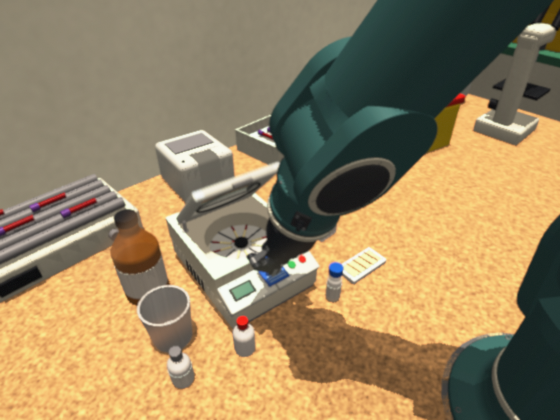

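The side view shows the lid up, with its front edge at about (190..280, 175..210), and the finger still on the tab at (270,270). I take the finger off, let the tab spring back and check the lid height.

Run:
```python
from rig import r,jaws,kin,cams
from h import *
t=.4
r.move_straight(tcp(-140,132,t),max_speed=60)
r.move_straight(W(-110,0,228),max_speed=100)
r.sleep(.3)
print(r.current_clock(),np.round(r.current_wrist_force(),1))
for n in("side","top"):
    s=cams.snapshot(n); C=cloud(s); d=C[...,:2]-O; x=d@u; y=d@v; z=C[...,2]
    for y0 in(-60,60):   # lid profile along frame sides
        m=(abs(y-y0)<15)&(x>-20)&(x<110)&(z>125)&(z<300)
        i=np.argsort(-z[m])[:12]; print(n,y0,m.sum(),np.c_[x[m],z[m]][i].mean(0).round(), np.percentile(x[m],2).round() if m.sum() else 0)
    m=(abs(y)<25)&(x>-140)&(x<-85)&(z>85)&(z<130)&blue(s); print("tab z",m.sum(),np.percentile(z[m],[10,50,90]) if m.sum() else 0)
    if n=="side":cv2.imwrite("pics/c3.png",s["pixels"])
    else: cv2.imwrite("pics/t3.png",s["pixels"])
```

```text
8.9167 [ 0.  -0.6  0.4]
side -60 289 [ 13. 253.] 3.0
side 60 646 [ 12. 253.] 3.0
tab z 441 [ 99.02376099 100.61733993 118.09394303]
top -60 401 [ 15. 256.] 6.0
top 60 419 [ 14. 256.] 5.0
tab z 117 [ 97.11088451 101.21783507 119.44700486]
```

View pics/c3.png

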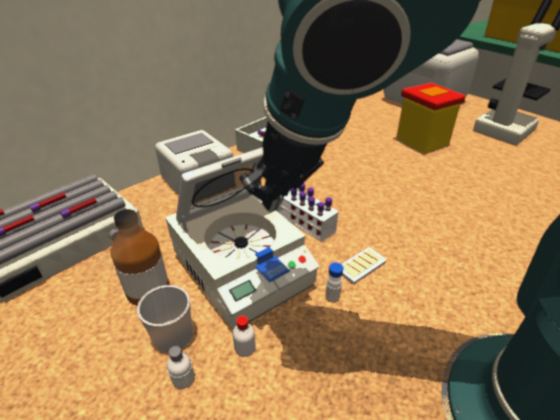

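The side view shows the lid resting half open, with its edge at about (180..265, 155..215), the blue tab back up at (268,262) and the finger free at (262,190). Next I push the lid round its arc.

Run:
```python
from rig import r,jaws,kin,cams
from h import *
t=.4
def P(th,rad=152): return W(85-rad*np.cos(th)-11*np.cos(t),0,108+rad*np.sin(th)-11*np.sin(t))
r.move_straight(P(.93),max_speed=80)
for th in np.arange(.99,1.76,.07).tolist()+[1.76]:
    r.move_straight(P(th),max_speed=35)
    f=np.array(r.current_wrist_force()); print(round(th,2),round(r.current_clock(),1),f.round(1))
    if np.linalg.norm(f)>10: print("HIGH");break
s=cams.snapshot("side");cv2.imwrite("pics/c4.png",s["pixels"])
```

```text
0.99 10.8 [0.4 0.  0.1]
1.06 11.2 [-0.1 -0.5  0.3]
1.13 11.7 [ 0.4 -0.3  0.5]
1.2 12.1 [-0.6  0.4 -0.3]
1.27 12.6 [ 0.1 -0.6  0.9]
1.34 13.0 [-0.6  0.4 -0.4]
1.41 13.4 [-0.2  0.4  0.2]
1.48 13.9 [-0.1  0.2  0. ]
1.55 14.3 [-0.9  0.4  0.7]
1.62 14.8 [ 0.4 -0.1 -1.2]
1.69 15.2 [-0.7 -0.2 -0.6]
1.76 15.7 [ 0.4 -0.7 -0.4]
```

View pics/c4.png

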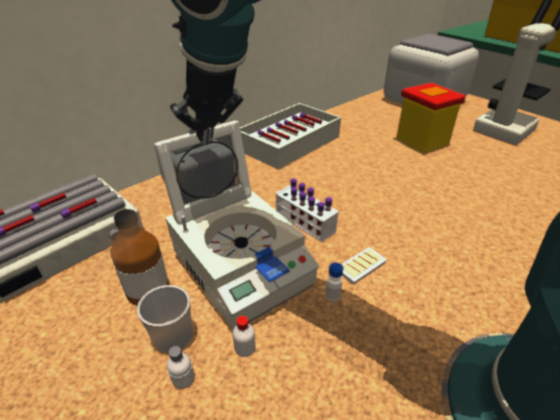

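The side view shows the lid past upright, with its top edge at about (160..245, 125..150) and the fingertip at (207,140) in front of it. I back off and check that it stays open.

Run:
```python
from rig import r,jaws,kin,cams
from h import *
r.move_straight(W(40,0,262),max_speed=60)
r.move_straight(W(-100,0,300),max_speed=150)
r.sleep(1.)
for n in("side","top"):
    s=cams.snapshot(n); C=cloud(s); d=C[...,:2]-O; x=d@u; y=d@v; z=C[...,2]
    for y0 in(-60,60):
        m=(abs(y-y0)<15)&(x>60)&(x<180)&(z>150)&(z<300)
        X,Z=x[m],z[m]; print(n,y0,m.sum(),"top",Z.max().round(),X[np.argsort(-Z)[:10]].mean().round(),"line angle",(np.pi/2+np.polyfit(Z,X,1)[0]).round(2))
    if n=="side":cv2.imwrite("pics/c5.png",s["pixels"])
print(r.current_clock(),np.round(r.current_wrist_force(),1))
```

```text
side -60 845 top 264.0 119.0 line angle 1.79
side 60 950 top 265.0 118.0 line angle 1.79
top -60 408 top 267.0 122.0 line angle 1.82
top 60 444 top 267.0 124.0 line angle 1.81
19.1833 [-1.   0.3 -0.7]
```

View pics/c5.png

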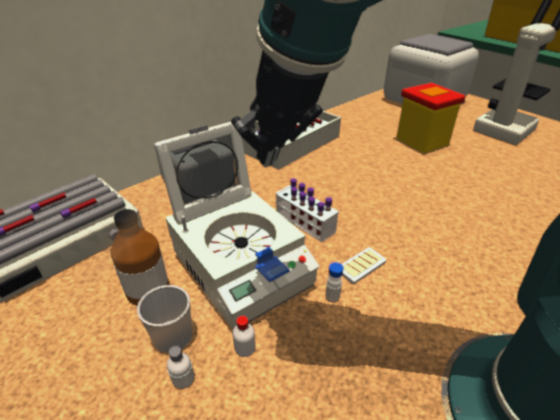

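The lid leans open at about 1.80 rad, with its top edge at about (160..245, 125..150). The tab is up, nothing else has moved and the robot is clear, so I hand in.

```bash
python3 -c "
from rig import r
print(r.sign_off())"
```

```text
the job is handed in; nothing more can be done
None
```

The centrifuge is open and the job is handed in: the tab released the lid and sprang back, and the lid leans fully open on its stop (about 1.8 rad), with the robot clear and nothing else visibly moved, at about 19 s.

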